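# Drag the jar carton forward in a deep shelf with a hook

### The job

Take the hook from its rest, reach it in under the shelf's roof, lower its point behind the front lip of the carton and drag the carton gently forward until you feel it come up against the wooden stop batten, and keep a light steady pull on it there for half a second so that it is truly home against the stop. Then lay the hook back in both forks of its rest. Touch the carton with the hook only, never load it with more than 12 N (thin card tears), keep the jars in it upright, and leave the tape roll and sanding block alone.

Things in the scene. Friction and masses are not known exactly. Their poses are not given: they have to be found in the camera images.
- hook_grip (a point): Pull hook, 120 g: dark wooden handle, 130 mm long, 16 wide, 22 tall, with a round 8 mm steel shaft ahead of it that steps up 24 mm, runs on level and bends square down at its end. This point is the handle's middle; x along the shaft to the bent end, z up. The bent end is centred 180 mm ahead of this point; its inner height is 32 mm.
- rest_seat (a point): Where the handle's middle lies when the hook lies home in its fixed wooden rest, 55 mm above the table (up to 5 mm either way along x is as good); x is the direction of the shaft, z up. The hook then lies level with its bent end hanging down.
- carton_lip (a point): Middle of the upper edge of the outer face of the carton's front wall (4 mm thick, top 72 mm above the shelf floor). x points into the carton, away from the stop; z up. It starts 64 to 90 mm behind the shelf's front edge, up to 10 mm off centre and 0.05 rad askew, and always at least 20 mm short of the stop.
- carton: Open cardboard carton, 150 mm long, 120 wide, 72 high, walls 4 mm, standing on the shelf floor with its front wall to the robot, two jars side by side in its rear half; the front 65 mm inside are free. With the jars about 0.5 kg; takes roughly 2 to 6 N to drag; met at 18 mm/s, the stop jolts it to about 12 N, so creep. Origin at the middle of its underside, x away from its front, z up.
- jar_large: Glass pigment jar with a dark lid, 56 mm across, 89 mm tall, loose in the carton; origin at the middle of its underside, z up.
- jar_small: Glass pigment jar with a cork, 46 mm across, 71 mm tall, loose in the carton; origin at the middle of its underside, z up.
- hook: The hook's body; origin and axes as hook_grip.
- rest: The rest: wooden base 150 x 70 x 8 mm with two upright forks that hold the handle, 52 mm behind and 52 mm ahead of the seat, each 10 mm thick with a slot 21 mm wide, open at the top with a flared mouth. Fork tips reach about 16 mm above the handle's middle line. Origin on the table under rest_seat, x along the shaft.
- shelf_bay: Fixed one-bay wooden shelf with a roof, 258 mm deep, 181 wide, 162 tall, open at the front. Floor 12 mm above the table, roof's underside 152 mm; bay 145 mm wide between low side rails 30 mm high. Origin on the table under the middle of its front edge, x into the shelf, z up.
- stop: Adjustable stop in the shelf's front: two slotted steel strips, fixed to the shelf, carry a wooden batten across the bay (118 x 12 mm, 16 mm high above the floor) that is clamped firm anywhere along them: its inner face lies 14 to 44 mm behind the shelf's front edge. Where it is set is not measured: this pose is that of the fixed strips (origin under the front edge's middle on the shelf floor).
- tape_1: Roll of masking tape lying flat, about 104 mm across, 25 mm high; bystander.
- sanding_block: Wooden sanding block, 48 x 76 x 27 mm; bystander.
- hook_point (a point): The lower tip of the hook's bent end (8 mm round), 180 mm ahead of and 12 mm below the handle's middle; 32 mm below the underside of the shaft's level run, whose top is 28 mm above the handle's middle. Axes as hook_grip.
- shelf_front (a point): Middle of the shelf's front edge, on the upper face of its floor, 12 mm above the table. x points into the shelf, z up.

How it is judged:
By the outcome, as a careful person would: the job done as asked, in the order asked, and still so for the second after the job is handed in, with the robot touching nothing.
It also fails if it takes over 70 s, if anything falls off the work surface, if the arm or the gripper's body presses on something with over 40 N, if the wrist force passes 120 N, or if a joint passes its speed limit or range.

### The arm

A 6-joint arm with a two-finger parallel gripper is mounted at the origin on a cart in front of the work surface, level with it; the furniture and walls round the work are solid. World frame = base frame: x ahead of the robot, y to its left, z up, the work surface at z = 0. Lengths are in m, angles in degrees, forces in N, time in s.
With the tool pointing down it reaches from about 0.35 to 0.975 m from the base axis. Payload 4.9 kg.
Tool frame: the origin (TCP) lies on the centre line of the jaws, within the pads' length; the fingertips stand 14 mm ahead of it and the grasp point (between the pads) lies 5 mm behind it; z points along the fingers, y is the line along which they close (so a half turn about z gives the same grasp; the last joint's range is limited). The gripper opens to 85 mm and grips with 20 to 120 N. Pads are 22 mm wide; open, the fingers measure 114 mm over their backs; the gripper's body (76 mm by 85 mm) begins 54 mm behind the grasp point. The pads swing forward as they close: fully open they stand 13 mm farther back than shut.
Start: joints at [64.802, 3.019, 92.412, -0, 84.569, -6.818], TCP at [0.197, 0.593, 0.245] pointing down, gripper open.
Joint ranges: [-172.51, 172.51], [-57.92, 126.97], [3.15, 148.05], [-58.71, 238.71], [5.1, 150.11], [-179.66, 179.66]. Speed limits (degrees/s): [147.25, 147.25, 180, 180, 180, 180].

### API

Orientations are given as a 3x3 rotation matrix whose columns are the frame's x, y, z axes.
In Python, from rig import sensors, imaging, env gives the robot as it stands.
- The arm moves only by the tool step_arm, never from a script. Its argument "increments" is a list of rows, each an object of numbers: "x", "y", "z": the shift along the world's x, y, z normalised to -1 to 1, where 1 is 50 cm; "wx", "wy", "wz": the turn, a rotation vector about the world's x, y, z normalised to -1 to 1, where 1 is 60 degrees. A call has 1 to 5 rows; each row is the pose to reach, as a shift and turn from the pose commanded when the call began; what a row does not reach only later rows make up. A row lasts 1/10 s, in which the tool goes at most 50 mm and 8.59 degrees, less where a joint would pass 70% of its speed; a pose out of reach is approached as far as the arm can. A call with a number of a shift or a turn outside -1 to 1 is refused whole. A call with a gripper value outside its range is refused whole. "jaw" is the closure, from 0 (fully open) to 1 (shut), set as the call begins (left out, the last holds). The fingers move at their own pace and stop on an object; "force" is the grip in N (left out, the last holds). Time passes only in rows, so rows that repeat a pose let the fingers close. It gives the time, the measured TCP pose, the force, the opening and the grip force at its end, in the units of the state.
- sensors.state(): the state, without advancing time (a new reading comes with each control period).
- imaging.capture(name): name is "side" or "top"; returns the picture (400x640x3 uint8, red, green, blue); there is no depth.
- imaging.camera_model(name): a dict with "intrinsics" (3x3 intrinsics, pixels), "world_to_cam" (4x4, takes a point from world to camera coordinates). Camera axes: x right, y down, z forward; pixel columns grow to the right and rows downward; lengths in m; the calibration is good to about 2 mm. A picture is of the moment at which its call begins. camera_model takes no time and is no camera call.
- env.sign_off(): hands the job in; it is judged then, once.
The state is a dict: "time_s": time; "qpos": joint angles; "qvel": joint speeds; "joint_torque": joint torques, N m; "tool_pos": TCP position; "ee_rot": TCP orientation; "force": force on the tool from outside, world axes, zero at the start; "ft_torque": the same for the moment, N m; "grip_width": finger opening in m; "grip_force": force on a finger pad.
Only numpy, scipy, OpenCV 4.12 (cv2) and the standard library are available. Lean on these libraries where they do the work, as an engineer would, in place of code of your own. Each camera call takes 0.05 s, during which the arm holds its last target. There are 200 camera calls.

## Working session

There is one attempt and no reset: what is moved stays moved. The work goes in short steps, Python scripts to look and compute and a tool call to move; the robot and the scene stay as the last step left them, time stands still between calls to the robot, and variables do not carry over. Pictures are saved under pics/ and viewed, at most 10 in all, crops included, and the job is handed in when it is done.

Besides the shell and the picture viewer there is one more tool, called after "Emit:" by a JSON object that holds its "name" and its "arguments", one argument or row to a line. step_arm: Moves the arm, as the interface text tells. Its arguments: {"type":"object","properties":{"increments":{"type":"array","items":{"type":"object","properties":{"x":{"type":"number"},"y":{"type":"number"},"z":{"type":"number"},"wx":{"type":"number"},"wy":{"type":"number"},"wz":{"type":"number"}}}},"jaw":{"type":"number"},"force":{"type":"number"}},"required":["increments"]}

```bash
mkdir -p pics; ls; python3 - <<'E'
from rig import sensors, imaging
import cv2
for n in("side","top"):
    cv2.imwrite(f"pics/{n}0.png",imaging.capture(n)[:,:,::-1])
    print(n,imaging.camera_model(n))
print(sensors.state())
E
```

```text
pics
side {'intrinsics': array([[397.21743336,   0.        , 320.87274942],
       [  0.        , 397.21743336, 195.64997815],
       [  0.        ,   0.        ,   1.        ]]), 'world_to_cam': array([[ 0.90264859, -0.43035028, -0.00491584, -0.51817849],
       [-0.25171085, -0.51862322, -0.81711174,  0.24513705],
       [ 0.3490948 ,  0.73880213, -0.57645835,  0.79045104],
       [ 0.        ,  0.        ,  0.        ,  1.        ]])}
top {'intrinsics': array([[367.26129327,   0.        , 314.35035968],
       [  0.        , 367.26129327, 196.18265169],
       [  0.        ,   0.        ,   1.        ]]), 'world_to_cam': array([[ 3.81159399e-01, -9.24509276e-01,  3.33039599e-04,
        -1.81591926e-01],
       [-7.24500274e-01, -2.98922835e-01, -6.21083321e-01,
         4.90584252e-01],
       [ 5.74296844e-01,  2.36490458e-01, -7.83744472e-01,
         7.16989491e-01],
       [ 0.00000000e+00,  0.00000000e+00,  0.00000000e+00,
         1.00000000e+00]])}
{'time_s': 0.1, 'qpos': array([ 6.48009505e+01,  3.05387350e+00,  9.24842362e+01, -8.99572037e-04,
        8.45692685e+01, -6.81931822e+00]), 'qvel': array([-0.03990463, -0.11760577, -0.20654825,  0.03588793, -0.15321863,
       -0.00670269]), 'joint_torque': array([ 6.01019456e-04, -3.94909286e+01, -3.71361208e+01, -1.77637003e-04,
        3.92885602e-03,  6.14706119e-05]), 'tool_pos': array([0.19685432, 0.59261983, 0.24418152]), 'ee_rot': array([[-9.48988007e-01,  3.15311193e-01, -7.83783225e-04],
       [ 3.15312100e-01,  9.48986502e-01, -1.70240636e-03],
       [ 2.07011920e-04, -1.86269955e-03, -9.99998244e-01]]), 'force': array([-0.65274022,  0.63627523, -0.29829093]), 'ft_torque': array([ 0.02925418,  0.0247761 , -0.03119594]), 'grip_force': 0.0, 'grip_width': 0.08507129847912562}
```

View pics/top0.png

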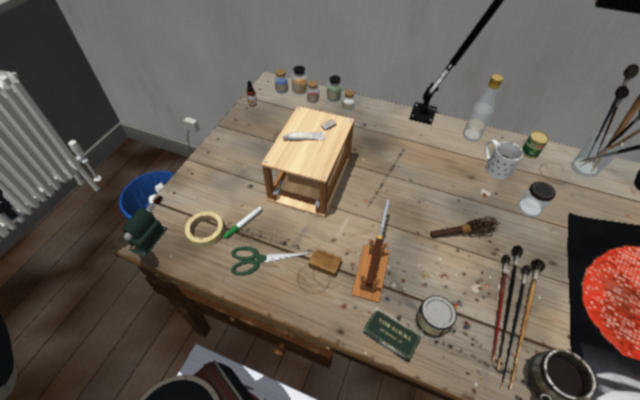

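View pics/side0.png

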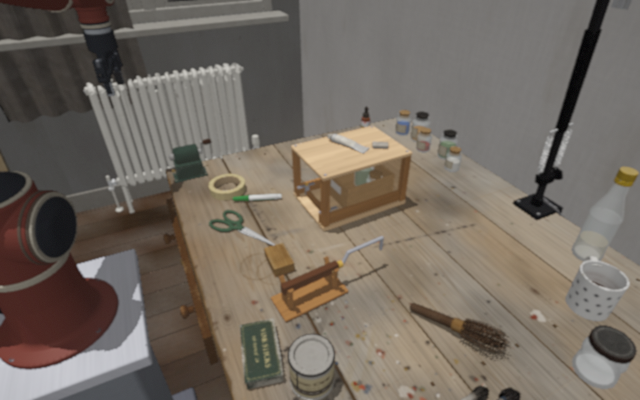

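The top view shows the shelf at about (310,160) and the rest with the hook at about (372,265). In the side view the shelf is at about (350,175) and the rest at about (310,285). I'll enlarge both.

```bash
python3 - <<'E'
import cv2,numpy as np
a=cv2.imread("pics/top0.png")[95:305,245:405]; b=cv2.imread("pics/side0.png")
cv2.imwrite("pics/t1.png",cv2.resize(a,None,fx=2.85,fy=2.85,interpolation=cv2.INTER_CUBIC))
b=b[122:322,268:418]
cv2.imwrite("pics/c1.png",np.hstack([cv2.resize(a,(400,525),interpolation=cv2.INTER_CUBIC),cv2.resize(b,(394,525),interpolation=cv2.INTER_CUBIC)]))
E
```

```text
(no output)
```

View pics/c1.png

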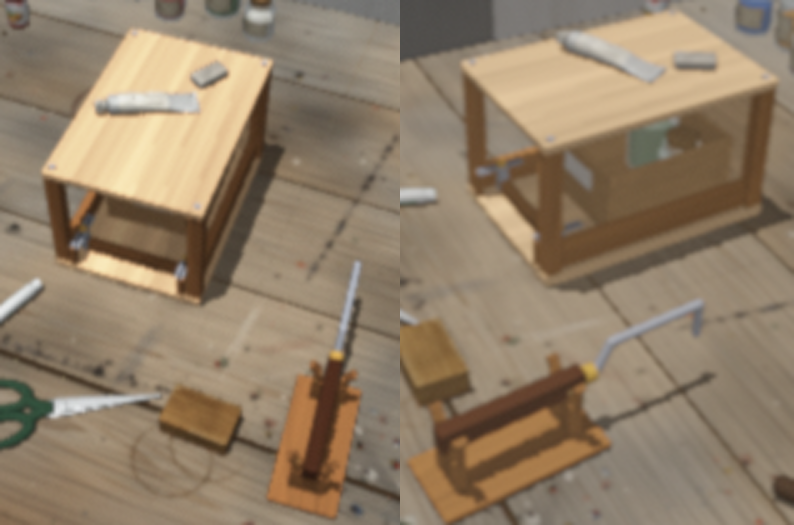

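The crop shows the carton inside the bay, with the white label on its front wall at about (578,170), the batten at the front, and the hook lying in the rest. Next I'll fit the shelf and rest poses from corners and project a carton hypothesis.

```bash
cat > h.py <<'E'
import numpy as np,cv2
from scipy.optimize import least_squares
from rig import imaging,sensors
M={n:imaging.camera_model(n) for n in("top","side")}
def proj(n,P):
    P=np.atleast_2d(P);w=M[n]["world_to_cam"];c=P@w[:3,:3].T+w[:3,3]
    q=c@M[n]["intrinsics"].T; return q[:,:2]/q[:,2:]
def place(p,L):
    L=np.atleast_2d(np.array(L,float));c,s=np.cos(p[2]),np.sin(p[2])
    return np.c_[p[0]+c*L[:,0]-s*L[:,1],p[1]+s*L[:,0]+c*L[:,1],L[:,2]]
def fit(obs,p0):
    f=lambda p:np.concatenate([(proj(n,place(p,l))[0]-u) for n,l,u in obs])
    r=least_squares(f,p0,loss="soft_l1"); return r.x,r.fun.reshape(-1,2)
T=lambda u,v:("top",np.array([245+u/2.5-.3,95+v/2.5-.3]))
S=lambda u,v:("side",np.array([268+(u-400)/2.627-.3,122+v/2.625-.3]))
E
cat > f.py <<'E'
from h import *
D,W,H=.258,.0905,.162
sh=[(T(135,30),(D,W,H)),(T(270,62),(D,-W,H)),(T(203,218),(0,-W,H)),(T(43,175),(0,W,H)),
(S(464,66),(0,W,H)),(S(548,150),(0,-W,H)),(S(776,78),(D,-W,H)),(S(683,12),(D,W,H)),
(T(57,262),(0,W,.012)),(T(203,301),(0,-W,.0)),(S(475,190),(0,W,.012)),(S(548,283),(0,-W,0))]
ob=[(a[0],l,a[1]) for a,l in sh]
ps,r=fit(ob,[.6,.2,.3]);print("shelf",ps,np.degrees(ps[2]));print(r.round(1).tolist())
b=.008
re=[(T(295,375),(.075,.035,b)),(T(361,390),(.075,-.035,b)),(T(341,518),(-.075,-.035,b)),(T(268,499),(-.075,.035,b)),
(S(410,464),(-.075,.035,b)),(S(448,520),(-.075,-.035,b)),(S(610,441),(.075,-.035,b)),
(T(357,263),(.184,0,.083)),(S(702,302),(.184,0,.083)),(T(335,352),(.065,0,.066)),(T(312,473),(-.065,0,.066)),(S(441,436),(-.065,0,.066))]
ob=[(a[0],l,a[1]) for a,l in re]
pr,r=fit(ob,[.5,-.1,.3]);print("rest",pr,np.degrees(pr[2]));print(r.round(1).tolist())
E
python3 f.py
python3 - <<'E'
import cv2,numpy as np
a=cv2.imread("pics/top0.png")[155:220,258:338]; b=cv2.imread("pics/side0.png")[150:230,285:415]
a=cv2.resize(a,None,fx=5,fy=5,interpolation=cv2.INTER_CUBIC);b=cv2.resize(b,None,fx=6,fy=6,interpolation=cv2.INTER_CUBIC)
a=cv2.convertScaleAbs(a,alpha=1.8,beta=10)
c=np.zeros((600,800,3),np.uint8);cv2.imwrite("pics/c2.png",b);cv2.imwrite("pics/c3.png",cv2.resize(a,None,fx=1.6,fy=1.6))
E
```

```text
shelf [0.58216969 0.09971865 0.04544608] 2.6038683246825007
[[-0.6, -1.2], [2.7, -0.8], [1.6, -0.6], [0.4, -1.1], [-1.4, -1.4], [-0.4, -0.5], [2.3, 0.6], [-2.7, -1.2], [0.4, -0.8], [0.0, 3.0], [-3.0, -1.5], [-0.4, 2.9]]
rest [ 0.47130811 -0.16208635  0.11332608] 6.493105997507909
[[1.5, -1.0], [0.9, -0.8], [-0.5, -0.1], [0.5, 0.0], [-1.4, -1.3], [-0.1, 1.2], [1.2, -0.3], [0.1, -1.0], [-1.0, -1.7], [0.7, 2.9], [0.5, 0.2], [-2.9, -0.9]]
```

View pics/c2.png

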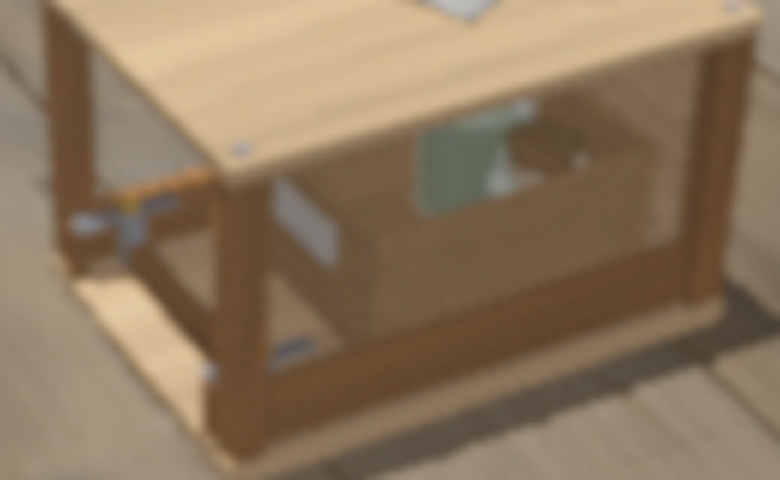

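View pics/c3.png

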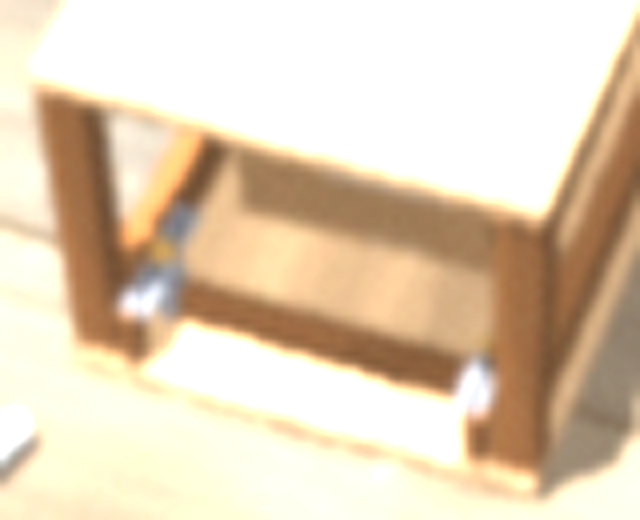

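c2 shows the carton's near front vertical edge from (375,235) down to (350,345), the side wall's top edge from (375,235) to (650,150), and the near strip at (292,350). c3 shows the batten running from (185,290) to (455,385), with the carton front wall's bottom edge from (240,205) to (490,265). Triangulating the corners will check which dimensions to trust.

```bash
cat > tri.py <<'E'
from h import *
C2=lambda u,v:("side",np.array([285+(u+.5)/6-.5,150+(v+.5)/6-.5]))
C3=lambda u,v:("top",np.array([258+(u+.5)/8-.5,155+(v+.5)/8-.5]))
def tri(*o):
    f=lambda X:np.concatenate([proj(n,X)[0]-u for n,u in o]); r=least_squares(f,[.6,.1,.05]);return (r.x*1000).round(1),r.fun.round(1)
if __name__=="__main__":
    print("roofFL",tri(T(43,175),S(464,66)))
    print("roofFR",tri(T(203,218),S(548,150)))
    print("roofFR_c",tri(C3(540,222),C2(232,182)))
    print("roofBR",tri(T(270,62),S(776,78)))
    print("roofBL",tri(T(135,30),S(683,12)))
    print("floorFR_low",tri(C3(538,497),C2(235,475)))
    print("floorFL_top",tri(C3(78,345),C2(55,255)))
    print("hooktip top",tri(T(357,263),S(702,302)))
    print("handle rear top",tri(T(312,473),S(441,434)))
    print("rest base FR",tri(T(361,390),S(610,441)),"RR",tri(T(341,518),S(448,520)),"RL",tri(T(268,499),S(410,464)))
E
python3 tri.py
```

```text
roofFL (array([582.4, 194.4, 153.7]), array([ 0.1, -0.5, -0.3,  0.4]))
roofFR (array([589.3,  14.5, 155.9]), array([ 0.1, -0.4, -0.3,  0.3]))
roofFR_c (array([588.8,  16.7, 152.5]), array([ 0. , -0.1, -0.1,  0.1]))
roofBR (array([841.9,  28.2, 159.9]), array([ 0.1, -0.4, -0.2,  0.3]))
roofBL (array([844.8, 203.3, 153.7]), array([ 0.2, -0.8, -0.5,  0.6]))
floorFR_low (array([587.1,  12.9,   7.5]), array([ 0.1, -0.7, -0.4,  0.5]))
floorFL_top (array([581.4, 194.2,  10.4]), array([-0. ,  0.1,  0.1, -0.1]))
hooktip top (array([ 656.9, -141.4,   76.6]), array([ 0.1, -0.3, -0.1,  0.2]))
handle rear top (array([ 412.1, -167.6,   59.7]), array([ 0.1, -0.9, -0.5,  0.5]))
rest base FR (array([ 547.6, -186.9,    6.5]), array([ 0. , -0.1, -0. ,  0. ])) RR (array([ 400.2, -206.2,   12.1]), array([ 0. , -0.4, -0.3,  0.3])) RL (array([ 395.9, -134.1,    0.4]), array([ 0., -0., -0.,  0.]))
```

```bash
cat > g.py <<'E'
from tri import *
def ray(o,z):
    n,u=o;w=M[n]["world_to_cam"];R,t=w[:3,:3],w[:3,3]
    d=R.T@np.linalg.solve(M[n]["intrinsics"],[*u,1]);c=-R.T@t;return c+d*(z-c[2])/d[2]
ps=np.array([.585,.104,np.radians(2.3)])
def loc(X,p=ps):
    d=X[:2]-p[:2];c,s=np.cos(p[2]),np.sin(p[2]);return (np.array([c*d[0]+s*d[1],-s*d[0]+c*d[1]])*1000).round(1)
if __name__=="__main__":
    for nm,o,z in [("carton FR top side",C2(375,235),.084),("RR top",C2(652,150),.084),("FL? label",C2(272,178),.084),("front bottom L",C3(240,205),.012),("front bottom R",C3(490,265),.012),
     ("batten low L",C3(190,322),.012),("batten low R",C3(455,408),.012),("batten top L",C3(190,285),.028),("batten top R",C3(455,365),.028)]:
        print(nm,loc(ray(o,z)))
E
python3 g.py
python3 - <<'E'
from h import *
sh=[((0,.0905,.162),T(43,175)),((0,-.0905,.162),T(203,218)),((.258,-.0905,.162),T(270,62)),((.258,.0905,.162),T(135,30)),((0,.0905,.162),S(464,66)),((0,-.0905,.162),S(548,150)),((.258,-.0905,.162),S(776,78)),((.258,.0905,.162),S(683,12))]
for z in(.162,.157,.155):
    print(z,fit([(a[0],(l[0],l[1],z),a[1]) for l,a in sh],[.585,.1,.04])[0])
# overlay
ps=[.585,.104,np.radians(2.3)];pr=[.4713,-.1621,.1133]
def box(x0,x1,y0,y1,z0,z1):
    c=np.array([(x,y,z) for x in(x0,x1) for y in(y0,y1) for z in(z0,z1)]);return [(c[i],c[i^b]) for i in range(8) for b in(1,2,4) if not i&b]
out=[]
for n,(x,y,w,h) in {"top":(255,95,140,210),"side":(270,122,140,200)}.items():
    im=cv2.imread(f"pics/{n}0.png")[y:y+h,x:x+w];k=2.85;im=cv2.resize(im,(int(w*k),590),interpolation=cv2.INTER_CUBIC);ky=590/h
    for p,bs,col in [(ps,box(0,.258,-.0905,.0905,.152,.162)+box(0,.258,-.0905,.0905,0,.012),(0,0,255)),(pr,box(-.075,.075,-.035,.035,0,.008)+box(-.065,.065,-.008,.008,.044,.066)+[((.17,0,.083),(.184,0,.083))],(0,255,0))]:
        for a,b in bs:
            q=(proj(n,place(p,[a,b]))-[x,y]+.5)*[k,ky];cv2.line(im,*[tuple(int(v) for v in r) for r in q],col,1,cv2.LINE_AA)
    out.append(im)
cv2.imwrite("pics/ov.png",np.hstack(out))
E
```

```text
carton FR top side [ 84.2 -59.1]
RR top [228.1 -59.6]
FL? label [67.2  0.6]
front bottom L [83.2 59.9]
front bottom R [ 88.1 -40.4]
batten low L [23.7 55.1]
batten low R [ 20.  -51.3]
batten top L [28.4 55.9]
batten top R [ 27.  -48.7]
0.162 [0.58050533 0.09956308 0.04243125]
0.157 [0.58462328 0.10359404 0.04076937]
0.155 [0.58609033 0.1051298  0.04104904]
```

View pics/ov.png

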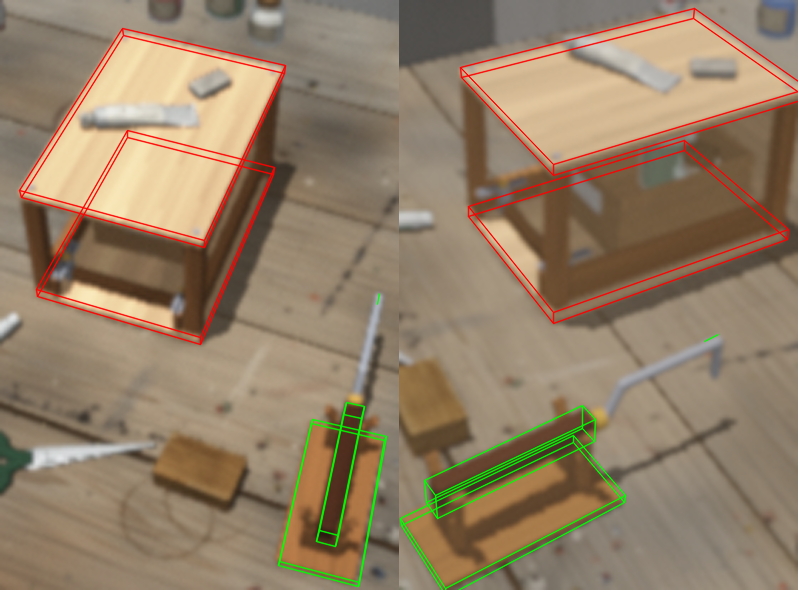

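The overlay fits the rest well and the shelf to a few mm. The carton lip is about 85 mm behind the front edge, nearly centred and straight, and the batten's inner face is about 30 mm behind it. Moving to the hook now.

Emit:
{"name": "step_arm", "arguments": {
  "increments": [
    {"x": 0.034, "y": -0.092, "wz": 0.083},
    {"x": 0.068, "y": -0.184, "wz": 0.166},
    {"x": 0.102, "y": -0.276, "wz": 0.249},
    {"x": 0.136, "y": -0.368, "wz": 0.332},
    {"x": 0.17, "y": -0.46, "wz": 0.415}
  ],
  "jaw": 0
}}

```text
invalid input at $.increments[0]: expected keys x, y, z, wx, wy, wz
```

Emit:
{"name": "step_arm", "arguments": {
  "increments": [
    {"x": 0.034, "y": -0.092},
    {"x": 0.068, "y": -0.184},
    {"x": 0.102, "y": -0.276},
    {"x": 0.136, "y": -0.368},
    {"x": 0.17, "y": -0.46}
  ]
}}

```text
invalid input at $.increments[0]: expected keys x, y, z, wx, wy, wz
```

Emit:
{"name": "step_arm", "arguments": {
  "increments": [
    {"x": 0.034, "y": -0.092},
    {"x": 0.068, "y": -0.184},
    {"x": 0.102, "y": -0.276},
    {"x": 0.136, "y": -0.368},
    {"x": 0.17, "y": -0.46}
  ]
}}

```text
invalid input at $.increments[0]: expected keys x, y, z, wx, wy, wz
```

Emit:
{"name": "step_arm", "arguments": {
  "increments": [
    {"x": 0.034, "y": -0.092, "z": 0, "wx": 0, "wy": 0, "wz": 0.083},
    {"x": 0.068, "y": -0.184, "z": 0, "wx": 0, "wy": 0, "wz": 0.166},
    {"x": 0.102, "y": -0.276, "z": 0, "wx": 0, "wy": 0, "wz": 0.249},
    {"x": 0.136, "y": -0.368, "z": 0, "wx": 0, "wy": 0, "wz": 0.332},
    {"x": 0.17, "y": -0.46, "z": 0, "wx": 0, "wy": 0, "wz": 0.415}
  ],
  "jaw": 0
}}

```text
time_s: 0.6
tool_pos: [0.2821, 0.3612, 0.2447]
ee_rot: [[-0.993, -0.118, -0.0], [-0.118, 0.993, -0.001], [0.0, -0.001, -1.0]]
force: [0.4, -0.0, 0.3]
grip_width: 0.0856
grip_force: 0.0
```

Emit:
{"name": "step_arm", "arguments": {
  "increments": [
    {"x": 0.034, "y": -0.092, "z": 0, "wx": 0, "wy": 0, "wz": 0},
    {"x": 0.068, "y": -0.184, "z": 0, "wx": 0, "wy": 0, "wz": 0},
    {"x": 0.102, "y": -0.276, "z": 0, "wx": 0, "wy": 0, "wz": 0},
    {"x": 0.136, "y": -0.368, "z": 0, "wx": 0, "wy": 0, "wz": 0},
    {"x": 0.17, "y": -0.46, "z": 0, "wx": 0, "wy": 0, "wz": 0}
  ]
}}

```text
time_s: 1.1
tool_pos: [0.367, 0.1313, 0.245]
ee_rot: [[-0.993, -0.114, 0.0], [-0.114, 0.993, 0.0], [-0.0, 0.0, -1.0]]
force: [1.2, 0.6, 0.1]
grip_width: 0.0855
grip_force: 0.0
```

Emit:
{"name": "step_arm", "arguments": {
  "increments": [
    {"x": 0.034, "y": -0.092, "z": 0, "wx": 0, "wy": 0, "wz": 0},
    {"x": 0.068, "y": -0.184, "z": 0, "wx": 0, "wy": 0, "wz": 0},
    {"x": 0.102, "y": -0.276, "z": 0, "wx": 0, "wy": 0, "wz": 0},
    {"x": 0.136, "y": -0.368, "z": 0, "wx": 0, "wy": 0, "wz": 0},
    {"x": 0.17, "y": -0.46, "z": 0, "wx": 0, "wy": 0, "wz": 0}
  ]
}}

```text
time_s: 1.6
tool_pos: [0.4521, -0.099, 0.245]
ee_rot: [[-0.994, -0.113, 0.0], [-0.113, 0.994, 0.0], [-0.0, 0.0, -1.0]]
force: [0.2, 0.6, 0.4]
grip_width: 0.0853
grip_force: 0.0
```

Emit:
{"name": "step_arm", "arguments": {
  "increments": [
    {"x": 0.02, "y": -0.063, "z": -0.05, "wx": 0, "wy": 0, "wz": 0},
    {"x": 0.038, "y": -0.126, "z": -0.1, "wx": 0, "wy": 0, "wz": 0},
    {"x": 0.038, "y": -0.126, "z": -0.17, "wx": 0, "wy": 0, "wz": 0},
    {"x": 0.038, "y": -0.126, "z": -0.23, "wx": 0, "wy": 0, "wz": 0},
    {"x": 0.038, "y": -0.126, "z": -0.23, "wx": 0, "wy": 0, "wz": 0}
  ]
}}

```text
time_s: 2.1
tool_pos: [0.4674, -0.1584, 0.1247]
ee_rot: [[-0.994, -0.113, -0.01], [-0.113, 0.994, 0.005], [0.009, 0.006, -1.0]]
force: [-0.5, 1.6, -0.5]
grip_width: 0.0858
grip_force: 0.0
```

```bash
python3 - <<'E'
from h import *
o=[]
for n,(x,y) in {"top":(310,150),"side":(255,185)}.items():
    im=imaging.capture(n)[:,:,::-1];cv2.imwrite(f"pics/{n}1.png",im);o.append(cv2.resize(im[y:y+160,x:x+110],None,fx=3.5,fy=3.5,interpolation=cv2.INTER_CUBIC))
cv2.imwrite("pics/d1.png",np.hstack(o));print(sensors.state()["tool_pos"])
E
```

```text
[ 0.47071336 -0.15967485  0.13011301]
```

View pics/d1.png

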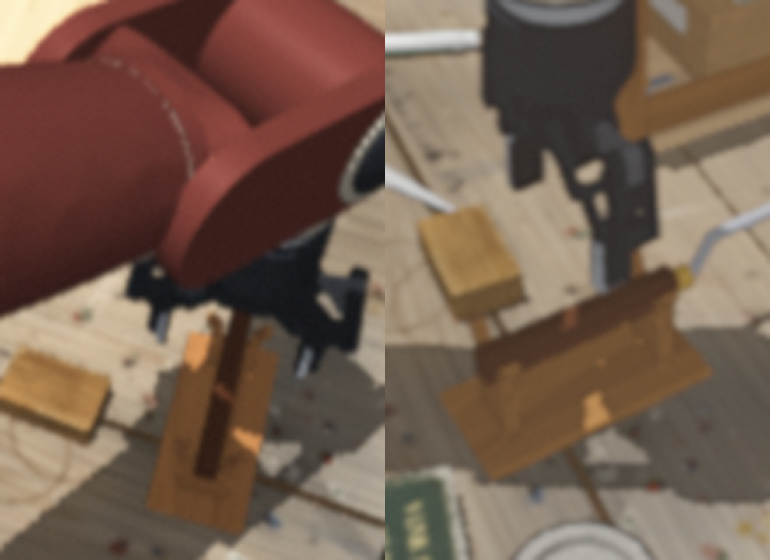

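The fingers straddle the handle (tips at (160,335) and (305,370) in the left crop). Before lowering I'll check the sanding block's clearance to the left finger.

```bash
python3 - <<'E'
from g import *
pr=[.4713,-.1621,.1133]
O=lambda u,v:("top",np.array([255+u/2.85-.5,95+v/2.81-.5]))
for u,v in [(245,468),(237,500),(155,478),(172,436)]: print(loc(ray(O(u,v),.027),pr))
Dd=lambda u,v:("top",np.array([310+u/3.5-.5,150+v/3.5-.5]))
for u,v in [(108,380),(95,412),(20,350)]: print("d",loc(ray(Dd(u,v),.027),pr))
for s in (1,-1):print(proj("top",place(pr,[0,s*.045,.116]))) 
E
```

```text
[-4.1 83.2]
[-37.1  82.5]
[-36. 158.]
[ 10.  155.3]
d [ 4.2 85.4]
d [-23.7  88.4]
d [ 10.7 154.5]
[[358.73880218 245.31334977]]
[[396.90030734 254.55406521]]
```

The block is 82 mm from the handle line and the finger's back is 57 mm, so it is clear. Descending and gripping.

Emit:
{"name": "step_arm", "arguments": {
  "increments": [
    {"x": 0, "y": 0, "z": -0.04, "wx": 0, "wy": 0, "wz": 0},
    {"x": 0, "y": 0, "z": -0.08, "wx": 0, "wy": 0, "wz": 0},
    {"x": 0, "y": 0, "z": -0.12, "wx": 0, "wy": 0, "wz": 0},
    {"x": 0, "y": 0, "z": -0.16, "wx": 0, "wy": 0, "wz": 0},
    {"x": 0, "y": 0, "z": -0.16, "wx": 0, "wy": 0, "wz": 0}
  ]
}}

```text
time_s: 2.7
tool_pos: [0.4707, -0.1594, 0.05]
ee_rot: [[-0.993, -0.114, -0.001], [-0.114, 0.993, 0.001], [0.001, 0.001, -1.0]]
force: [-0.3, 0.1, -0.6]
grip_width: 0.0856
grip_force: 0.0
```

Emit:
{"name": "step_arm", "arguments": {
  "increments": [
    {"x": 0, "y": 0, "z": 0, "wx": 0, "wy": 0, "wz": 0},
    {"x": 0, "y": 0, "z": 0, "wx": 0, "wy": 0, "wz": 0},
    {"x": 0, "y": 0, "z": 0, "wx": 0, "wy": 0, "wz": 0},
    {"x": 0, "y": 0, "z": 0, "wx": 0, "wy": 0, "wz": 0},
    {"x": 0, "y": 0, "z": 0, "wx": 0, "wy": 0, "wz": 0}
  ],
  "jaw": 0.6,
  "force": 20
}}

```text
time_s: 3.2
tool_pos: [0.4714, -0.1601, 0.0509]
ee_rot: [[-0.994, -0.114, 0.001], [-0.114, 0.994, -0.0], [-0.001, -0.001, -1.0]]
force: [0.7, 0.1, -0.4]
grip_width: 0.0345
grip_force: 0.0
```

Emit:
{"name": "step_arm", "arguments": {
  "increments": [
    {"x": 0, "y": 0, "z": 0, "wx": 0, "wy": 0, "wz": 0},
    {"x": 0, "y": 0, "z": 0, "wx": 0, "wy": 0, "wz": 0},
    {"x": 0, "y": 0, "z": 0, "wx": 0, "wy": 0, "wz": 0},
    {"x": 0, "y": 0, "z": 0, "wx": 0, "wy": 0, "wz": 0},
    {"x": 0, "y": 0, "z": 0, "wx": 0, "wy": 0, "wz": 0}
  ],
  "jaw": 1,
  "force": 20
}}

```text
time_s: 3.7
tool_pos: [0.4712, -0.16, 0.0505]
ee_rot: [[-0.994, -0.113, 0.0], [-0.113, 0.994, -0.0], [-0.0, -0.0, -1.0]]
force: [-0.1, 0.6, 1.6]
grip_width: 0.0159
grip_force: 20.2
```

Emit:
{"name": "step_arm", "arguments": {
  "increments": [
    {"x": 0, "y": 0, "z": 0, "wx": 0, "wy": 0, "wz": 0},
    {"x": 0, "y": 0, "z": 0, "wx": 0, "wy": 0, "wz": 0},
    {"x": 0, "y": 0, "z": 0.01, "wx": 0, "wy": 0, "wz": 0},
    {"x": 0, "y": 0, "z": 0.03, "wx": 0, "wy": 0, "wz": 0},
    {"x": 0, "y": 0, "z": 0.06, "wx": 0, "wy": 0, "wz": 0}
  ],
  "force": 60
}}

```text
time_s: 4.2
tool_pos: [0.47, -0.1593, 0.0797]
ee_rot: [[-0.994, -0.114, -0.003], [-0.114, 0.994, 0.001], [0.002, 0.002, -1.0]]
force: [0.2, 0.2, -0.8]
grip_width: 0.0154
grip_force: 58.6
```

Emit:
{"name": "step_arm", "arguments": {
  "increments": [
    {"x": 0, "y": 0, "z": 0.03, "wx": 0, "wy": 0, "wz": 0},
    {"x": 0, "y": 0, "z": 0.052, "wx": 0, "wy": 0, "wz": 0},
    {"x": -0.02, "y": 0, "z": 0.052, "wx": 0, "wy": 0, "wz": 0},
    {"x": -0.06, "y": 0, "z": 0.052, "wx": 0, "wy": 0, "wz": 0},
    {"x": -0.12, "y": 0, "z": 0.052, "wx": 0, "wy": 0, "wz": 0}
  ]
}}

```text
time_s: 4.7
tool_pos: [0.4102, -0.1597, 0.1061]
ee_rot: [[-0.993, -0.115, -0.001], [-0.115, 0.993, 0.0], [0.001, 0.0, -1.0]]
force: [-0.3, 0.6, -1.4]
grip_width: 0.0151
grip_force: 58.6
```

Emit:
{"name": "step_arm", "arguments": {
  "increments": [
    {"x": -0.05, "y": 0, "z": 0, "wx": 0, "wy": 0, "wz": 0},
    {"x": -0.07, "y": 0.04, "z": 0, "wx": 0, "wy": 0, "wz": -0.01},
    {"x": -0.07, "y": 0.12, "z": 0, "wx": 0, "wy": 0, "wz": -0.03},
    {"x": -0.07, "y": 0.2, "z": 0, "wx": 0, "wy": 0, "wz": -0.05},
    {"x": -0.07, "y": 0.28, "z": 0, "wx": 0, "wy": 0, "wz": -0.07}
  ]
}}

```text
time_s: 5.2
tool_pos: [0.3748, -0.0188, 0.1056]
ee_rot: [[-0.999, -0.038, -0.0], [-0.038, 0.999, 0.0], [0.0, 0.0, -1.0]]
force: [1.8, -0.1, 0.0]
grip_width: 0.0147
grip_force: 58.7
```

Emit:
{"name": "step_arm", "arguments": {
  "increments": [
    {"x": 0, "y": 0.08, "z": 0, "wx": 0, "wy": 0, "wz": 0},
    {"x": 0, "y": 0.15, "z": 0, "wx": 0, "wy": 0, "wz": 0},
    {"x": 0, "y": 0.2, "z": 0, "wx": 0, "wy": 0, "wz": 0},
    {"x": 0, "y": 0.234, "z": 0, "wx": 0, "wy": 0, "wz": 0},
    {"x": 0, "y": 0.234, "z": 0, "wx": 0, "wy": 0, "wz": 0}
  ]
}}

```text
time_s: 5.7
tool_pos: [0.3749, 0.0983, 0.1056]
ee_rot: [[-0.999, -0.044, -0.001], [-0.044, 0.999, 0.0], [0.001, 0.0, -1.0]]
force: [1.2, -0.2, -2.1]
grip_width: 0.0151
grip_force: 58.8
```

```bash
python3 - <<'E'
from h import *
s=sensors.state();print(s["tool_pos"],s["ee_rot"],s["force"],s["ft_torque"],s["grip_width"])
o=[]
for n,(x,y,w,h) in {"top":(250,150,100,130),"side":(255,100,150,150)}.items():
    im=imaging.capture(n)[:,:,::-1].copy();cv2.imwrite(f"pics/{n}2.png",im);o.append(cv2.resize(im[y:y+h,x:x+w],(w*390//w if n=="side" else 400,520),interpolation=cv2.INTER_CUBIC))
cv2.imwrite("pics/d2.png",np.hstack(o))
E
```

```text
[0.37488314 0.09833544 0.10555335] [[-9.99034924e-01 -4.38984780e-02 -1.46433854e-03]
 [-4.38988000e-02  9.99035965e-01  1.88465783e-04]
 [ 1.45465351e-03  2.52566604e-04 -9.99998910e-01]] [ 1.23229044 -0.18788265 -2.05586155] [-0.02515001  0.06535461  0.0061456 ] 0.01513061924574039
```

View pics/d2.png

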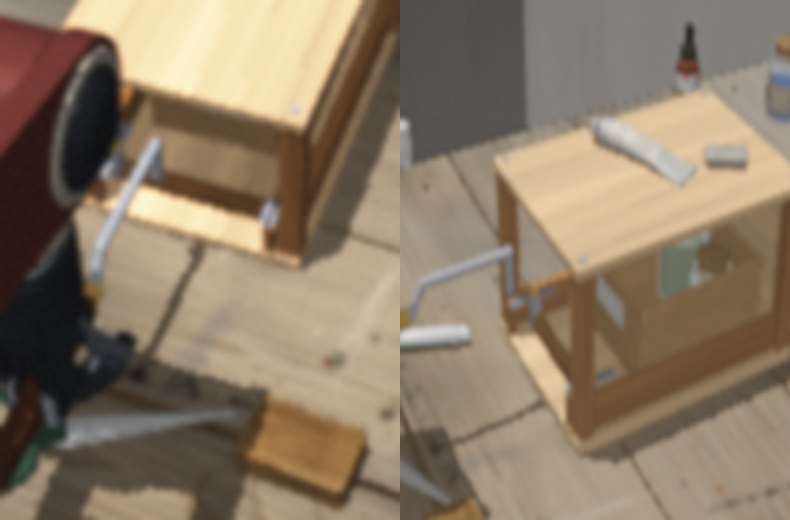

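d2 shows the hook level in front of the bay, with its bend at (157,140) in the left crop and (512,248) in the right. I'll compare it with the predicted position to estimate the vision bias.

```bash
python3 - <<'E'
from g import *
o=[("top",np.array([250+157/4-.4,150+140/4-.4])),("side",np.array([255+112/2.6-.4,100+248/3.467-.4]))]
P=np.array([.375+.184*.999,.0983+.184*.044,.1385])
for n,u in o: print(n,u,proj(n,P))
print(tri(*o),P)
E
```

```text
top [288.85 184.6 ] [[288.60555433 183.831068  ]]
side [297.67692308 171.1315835 ] [[296.56569041 169.87397967]]
(array([561.4, 107.1, 133.2]), array([ 0. , -0.2, -0.2,  0.2])) [0.558816 0.106396 0.1385  ]
```

Vision reads about 5 mm low in z and 2.5 mm long in x, and I've corrected for that. Lip at about (0.6705, 0.110), so the tip goes to x≈0.695.

Emit:
{"name": "step_arm", "arguments": {
  "increments": [
    {"x": 0.02, "y": 0.001, "z": 0, "wx": 0, "wy": 0, "wz": 0},
    {"x": 0.05, "y": 0.002, "z": 0, "wx": 0, "wy": 0, "wz": 0},
    {"x": 0.08, "y": 0.003, "z": 0, "wx": 0, "wy": 0, "wz": 0},
    {"x": 0.11, "y": 0.004, "z": 0, "wx": 0, "wy": 0, "wz": 0},
    {"x": 0.14, "y": 0.004, "z": 0, "wx": 0, "wy": 0, "wz": 0}
  ]
}}

```text
time_s: 6.3
tool_pos: [0.4464, 0.0977, 0.106]
ee_rot: [[-0.999, -0.039, -0.001], [-0.039, 0.999, -0.0], [0.001, -0.0, -1.0]]
force: [-0.2, 0.6, -1.5]
grip_width: 0.015
grip_force: 58.8
```

Emit:
{"name": "step_arm", "arguments": {
  "increments": [
    {"x": 0.03, "y": 0.001, "z": 0, "wx": 0, "wy": 0, "wz": 0},
    {"x": 0.07, "y": 0.002, "z": 0, "wx": 0, "wy": 0, "wz": 0},
    {"x": 0.11, "y": 0.003, "z": 0, "wx": 0, "wy": 0, "wz": 0},
    {"x": 0.141, "y": 0.004, "z": 0, "wx": 0, "wy": 0, "wz": 0},
    {"x": 0.141, "y": 0.004, "z": 0, "wx": 0, "wy": 0, "wz": 0}
  ]
}}

```text
time_s: 6.8
tool_pos: [0.5179, 0.0995, 0.1064]
ee_rot: [[-0.999, -0.038, 0.0], [-0.038, 0.999, -0.0], [-0.0, -0.0, -1.0]]
force: [0.4, -0.1, -1.0]
grip_width: 0.0154
grip_force: 58.8
```

```bash
python3 - <<'E'
from h import *
s=sensors.state();print(s["tool_pos"],s["force"],s["ft_torque"])
o=[]
for n,(x,y,w,h) in {"top":(250,140,100,130),"side":(285,120,130,130)}.items():
    im=imaging.capture(n)[:,:,::-1].copy();cv2.imwrite(f"pics/{n}3.png",im);o.append(cv2.resize(im[y:y+h,x:x+w],(390,520),interpolation=cv2.INTER_CUBIC) if n=="top" else cv2.resize(im[y:y+h,x:x+w],(400,520)))
cv2.imwrite("pics/d3.png",np.hstack(o))
E
```

```text
[0.51793105 0.09947167 0.1064457 ] [ 0.37289051 -0.08233195 -1.01844394] [-0.05028781  0.04132038  0.00998737]
```

View pics/d3.png

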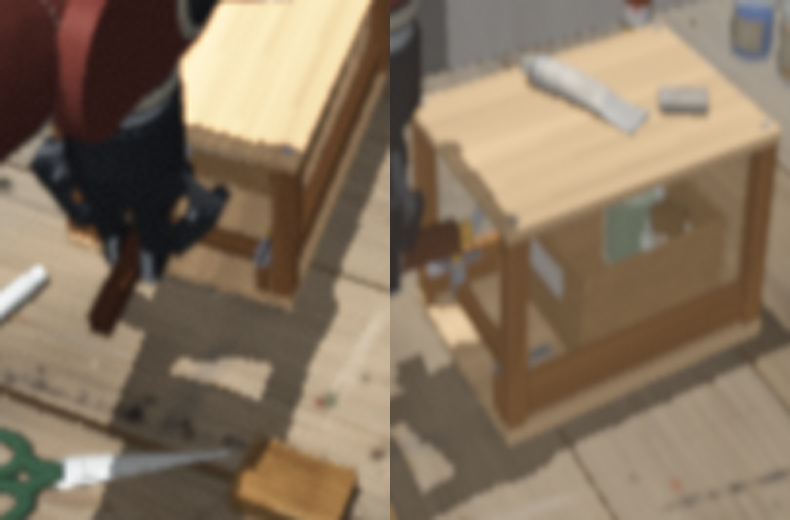

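The hook is inside the bay with the forces still at their free level; the tip is hidden behind the roof. Lowering the point behind the lip.

Emit:
{"name": "step_arm", "arguments": {
  "increments": [
    {"x": 0, "y": 0, "z": -0.01, "wx": 0, "wy": 0, "wz": 0},
    {"x": 0, "y": 0, "z": -0.02, "wx": 0, "wy": 0, "wz": 0},
    {"x": 0, "y": 0, "z": -0.028, "wx": 0, "wy": 0, "wz": 0},
    {"x": 0, "y": 0, "z": -0.034, "wx": 0, "wy": 0, "wz": 0},
    {"x": 0, "y": 0, "z": -0.034, "wx": 0, "wy": 0, "wz": 0}
  ]
}}

```text
time_s: 7.4
tool_pos: [0.5159, 0.1011, 0.0885]
ee_rot: [[-0.999, -0.041, -0.001], [-0.041, 0.999, -0.0], [0.001, -0.0, -1.0]]
force: [0.2, 0.7, -1.8]
grip_width: 0.0152
grip_force: 58.8
```

Emit:
{"name": "step_arm", "arguments": {
  "increments": [
    {"x": 0, "y": 0, "z": -0.01, "wx": 0, "wy": 0, "wz": 0},
    {"x": 0, "y": 0, "z": -0.02, "wx": 0, "wy": 0, "wz": 0},
    {"x": 0, "y": 0, "z": -0.03, "wx": 0, "wy": 0, "wz": 0},
    {"x": 0, "y": 0, "z": -0.03, "wx": 0, "wy": 0, "wz": 0},
    {"x": 0, "y": 0, "z": -0.03, "wx": 0, "wy": 0, "wz": 0}
  ]
}}

```text
time_s: 7.9
tool_pos: [0.5164, 0.1011, 0.074]
ee_rot: [[-0.999, -0.041, -0.001], [-0.041, 0.999, -0.0], [0.001, -0.0, -1.0]]
force: [1.4, 0.3, -1.1]
grip_width: 0.0152
grip_force: 58.8
```

Emit:
{"name": "step_arm", "arguments": {
  "increments": [
    {"x": -0.004, "y": 0, "z": 0, "wx": 0, "wy": 0, "wz": 0},
    {"x": -0.008, "y": 0, "z": 0, "wx": 0, "wy": 0, "wz": 0},
    {"x": -0.012, "y": 0, "z": 0, "wx": 0, "wy": 0, "wz": 0},
    {"x": -0.016, "y": -0.001, "z": 0, "wx": 0, "wy": 0, "wz": 0},
    {"x": -0.02, "y": -0.001, "z": 0, "wx": 0, "wy": 0, "wz": 0}
  ]
}}

```text
time_s: 8.4
tool_pos: [0.5064, 0.1006, 0.0744]
ee_rot: [[-0.999, -0.04, 0.0], [-0.04, 0.999, -0.0], [-0.0, -0.0, -1.0]]
force: [0.2, 0.3, -0.6]
grip_width: 0.0154
grip_force: 58.8
```

Emit:
{"name": "step_arm", "arguments": {
  "increments": [
    {"x": -0.002, "y": 0, "z": 0, "wx": 0, "wy": 0, "wz": 0},
    {"x": -0.004, "y": 0, "z": 0, "wx": 0, "wy": 0, "wz": 0},
    {"x": -0.006, "y": 0, "z": 0, "wx": 0, "wy": 0, "wz": 0},
    {"x": -0.008, "y": 0, "z": 0, "wx": 0, "wy": 0, "wz": 0},
    {"x": -0.01, "y": 0, "z": 0, "wx": 0, "wy": 0, "wz": 0}
  ]
}}

```text
time_s: 8.9
tool_pos: [0.5015, 0.1006, 0.0743]
ee_rot: [[-0.999, -0.04, -0.0], [-0.04, 0.999, -0.0], [0.0, -0.0, -1.0]]
force: [0.2, -0.7, -1.1]
grip_width: 0.0153
grip_force: 58.8
```

Emit:
{"name": "step_arm", "arguments": {
  "increments": [
    {"x": -0.002, "y": 0, "z": 0, "wx": 0, "wy": 0, "wz": 0},
    {"x": -0.004, "y": 0, "z": 0, "wx": 0, "wy": 0, "wz": 0},
    {"x": -0.006, "y": 0, "z": 0, "wx": 0, "wy": 0, "wz": 0},
    {"x": -0.008, "y": 0, "z": 0, "wx": 0, "wy": 0, "wz": 0},
    {"x": -0.01, "y": -0.001, "z": 0, "wx": 0, "wy": 0, "wz": 0}
  ]
}}

```text
time_s: 9.4
tool_pos: [0.4965, 0.1001, 0.0743]
ee_rot: [[-0.999, -0.041, -0.0], [-0.041, 0.999, 0.0], [0.0, 0.0, -1.0]]
force: [-0.2, -0.4, -0.6]
grip_width: 0.0151
grip_force: 58.8
```

Emit:
{"name": "step_arm", "arguments": {
  "increments": [
    {"x": -0.002, "y": 0, "z": 0, "wx": 0, "wy": 0, "wz": 0},
    {"x": -0.004, "y": 0, "z": 0, "wx": 0, "wy": 0, "wz": 0},
    {"x": -0.006, "y": 0, "z": 0, "wx": 0, "wy": 0, "wz": 0},
    {"x": -0.008, "y": 0, "z": 0, "wx": 0, "wy": 0, "wz": 0},
    {"x": -0.01, "y": 0, "z": 0, "wx": 0, "wy": 0, "wz": 0}
  ]
}}

```text
time_s: 9.9
tool_pos: [0.492, 0.1001, 0.0746]
ee_rot: [[-0.999, -0.04, 0.001], [-0.04, 0.999, 0.0], [-0.001, 0.0, -1.0]]
force: [2.4, 0.1, -2.6]
grip_width: 0.0147
grip_force: 58.7
```

Emit:
{"name": "step_arm", "arguments": {
  "increments": [
    {"x": -0.002, "y": 0, "z": 0, "wx": 0, "wy": 0, "wz": 0},
    {"x": -0.004, "y": 0, "z": 0, "wx": 0, "wy": 0, "wz": 0},
    {"x": -0.006, "y": 0, "z": 0, "wx": 0, "wy": 0, "wz": 0},
    {"x": -0.008, "y": 0, "z": 0, "wx": 0, "wy": 0, "wz": 0},
    {"x": -0.01, "y": -0.001, "z": 0, "wx": 0, "wy": 0, "wz": 0}
  ]
}}

```text
time_s: 10.4
tool_pos: [0.4866, 0.0997, 0.0744]
ee_rot: [[-0.999, -0.041, 0.0], [-0.041, 0.999, 0.0], [-0.0, 0.0, -1.0]]
force: [3.2, 0.8, -1.4]
grip_width: 0.015
grip_force: 58.8
```

Emit:
{"name": "step_arm", "arguments": {
  "increments": [
    {"x": -0.002, "y": 0, "z": 0, "wx": 0, "wy": 0, "wz": 0},
    {"x": -0.004, "y": 0, "z": 0, "wx": 0, "wy": 0, "wz": 0},
    {"x": -0.006, "y": 0, "z": 0, "wx": 0, "wy": 0, "wz": 0},
    {"x": -0.008, "y": 0, "z": 0, "wx": 0, "wy": 0, "wz": 0},
    {"x": -0.01, "y": 0, "z": 0, "wx": 0, "wy": 0, "wz": 0}
  ]
}}

```text
time_s: 10.9
tool_pos: [0.4816, 0.0996, 0.0744]
ee_rot: [[-0.999, -0.04, 0.0], [-0.04, 0.999, -0.0], [-0.0, -0.0, -1.0]]
force: [3.1, -0.4, -2.0]
grip_width: 0.0152
grip_force: 58.8
```

It drags at about 3 N. The stop can't be closer than tool x≈0.457, so I'll continue to about 0.462 and then creep.

Emit:
{"name": "step_arm", "arguments": {
  "increments": [
    {"x": -0.002, "y": 0, "z": 0, "wx": 0, "wy": 0, "wz": 0},
    {"x": -0.004, "y": 0, "z": 0, "wx": 0, "wy": 0, "wz": 0},
    {"x": -0.006, "y": 0, "z": 0, "wx": 0, "wy": 0, "wz": 0},
    {"x": -0.008, "y": 0, "z": 0, "wx": 0, "wy": 0, "wz": 0},
    {"x": -0.01, "y": -0.001, "z": 0, "wx": 0, "wy": 0, "wz": 0}
  ]
}}

```text
time_s: 11.4
tool_pos: [0.4765, 0.0992, 0.0743]
ee_rot: [[-0.999, -0.041, 0.0], [-0.041, 0.999, 0.0], [-0.0, 0.0, -1.0]]
force: [3.0, 1.5, -1.7]
grip_width: 0.0152
grip_force: 58.8
```

Emit:
{"name": "step_arm", "arguments": {
  "increments": [
    {"x": -0.002, "y": 0, "z": 0, "wx": 0, "wy": 0, "wz": 0},
    {"x": -0.004, "y": 0, "z": 0, "wx": 0, "wy": 0, "wz": 0},
    {"x": -0.006, "y": 0, "z": 0, "wx": 0, "wy": 0, "wz": 0},
    {"x": -0.008, "y": 0, "z": 0, "wx": 0, "wy": 0, "wz": 0},
    {"x": -0.01, "y": 0, "z": 0, "wx": 0, "wy": 0, "wz": 0}
  ]
}}

```text
time_s: 11.9
tool_pos: [0.4715, 0.0991, 0.0743]
ee_rot: [[-0.999, -0.04, 0.0], [-0.04, 0.999, -0.0], [-0.0, -0.0, -1.0]]
force: [3.2, -0.2, -1.2]
grip_width: 0.0151
grip_force: 58.8
```

Emit:
{"name": "step_arm", "arguments": {
  "increments": [
    {"x": -0.002, "y": 0, "z": 0, "wx": 0, "wy": 0, "wz": 0},
    {"x": -0.004, "y": 0, "z": 0, "wx": 0, "wy": 0, "wz": 0},
    {"x": -0.006, "y": 0, "z": 0, "wx": 0, "wy": 0, "wz": 0},
    {"x": -0.008, "y": 0, "z": 0, "wx": 0, "wy": 0, "wz": 0},
    {"x": -0.01, "y": -0.001, "z": 0, "wx": 0, "wy": 0, "wz": 0}
  ]
}}

```text
time_s: 12.4
tool_pos: [0.4664, 0.0987, 0.0743]
ee_rot: [[-0.999, -0.041, -0.0], [-0.041, 0.999, 0.0], [0.0, 0.0, -1.0]]
force: [3.8, 0.6, -2.1]
grip_width: 0.0149
grip_force: 58.8
```

Now creep at 5 mm/s, checking as I go.

Emit:
{"name": "step_arm", "arguments": {
  "increments": [
    {"x": -0.001, "y": 0, "z": 0, "wx": 0, "wy": 0, "wz": 0},
    {"x": -0.002, "y": 0, "z": 0, "wx": 0, "wy": 0, "wz": 0},
    {"x": -0.003, "y": 0, "z": 0, "wx": 0, "wy": 0, "wz": 0},
    {"x": -0.004, "y": 0, "z": 0, "wx": 0, "wy": 0, "wz": 0},
    {"x": -0.005, "y": 0, "z": 0, "wx": 0, "wy": 0, "wz": 0}
  ]
}}

```text
time_s: 12.9
tool_pos: [0.4641, 0.0986, 0.0743]
ee_rot: [[-0.999, -0.04, 0.0], [-0.04, 0.999, -0.0], [-0.0, -0.0, -1.0]]
force: [3.5, 1.5, -1.7]
grip_width: 0.0152
grip_force: 58.8
```

Emit:
{"name": "step_arm", "arguments": {
  "increments": [
    {"x": -0.001, "y": 0, "z": 0, "wx": 0, "wy": 0, "wz": 0},
    {"x": -0.002, "y": 0, "z": 0, "wx": 0, "wy": 0, "wz": 0},
    {"x": -0.003, "y": 0, "z": 0, "wx": 0, "wy": 0, "wz": 0},
    {"x": -0.004, "y": 0, "z": 0, "wx": 0, "wy": 0, "wz": 0},
    {"x": -0.005, "y": 0, "z": 0, "wx": 0, "wy": 0, "wz": 0}
  ]
}}

```text
time_s: 13.4
tool_pos: [0.4615, 0.0986, 0.0743]
ee_rot: [[-0.999, -0.041, -0.0], [-0.041, 0.999, -0.0], [0.0, -0.0, -1.0]]
force: [3.0, 0.3, -1.3]
grip_width: 0.0151
grip_force: 58.8
```

Before the stop I'll measure the pull stiffness: back off 0.2 mm and read the force.

Emit:
{"name": "step_arm", "arguments": {
  "increments": [
    {"x": 0.0004, "y": 0, "z": 0, "wx": 0, "wy": 0, "wz": 0},
    {"x": 0.0004, "y": 0, "z": 0, "wx": 0, "wy": 0, "wz": 0},
    {"x": 0.0004, "y": 0, "z": 0, "wx": 0, "wy": 0, "wz": 0}
  ]
}}

```text
time_s: 13.7
tool_pos: [0.4615, 0.0986, 0.0741]
ee_rot: [[-0.999, -0.04, -0.001], [-0.04, 0.999, -0.0], [0.001, 0.0, -1.0]]
force: [1.6, -0.0, -0.9]
grip_width: 0.0146
grip_force: 58.9
```

Emit:
{"name": "step_arm", "arguments": {
  "increments": [
    {"x": 0.0006, "y": 0, "z": 0, "wx": 0, "wy": 0, "wz": 0},
    {"x": 0.0006, "y": 0, "z": 0, "wx": 0, "wy": 0, "wz": 0},
    {"x": 0.0006, "y": 0, "z": 0, "wx": 0, "wy": 0, "wz": 0}
  ]
}}

```text
time_s: 14.0
tool_pos: [0.4616, 0.0986, 0.074]
ee_rot: [[-0.999, -0.041, -0.001], [-0.041, 0.999, -0.0], [0.001, -0.0, -1.0]]
force: [0.7, 0.4, -1.1]
grip_width: 0.015
grip_force: 58.9
```

Emit:
{"name": "step_arm", "arguments": {
  "increments": [
    {"x": -0.001, "y": 0, "z": 0, "wx": 0, "wy": 0, "wz": 0},
    {"x": -0.002, "y": 0, "z": 0, "wx": 0, "wy": 0, "wz": 0},
    {"x": -0.003, "y": 0, "z": 0, "wx": 0, "wy": 0, "wz": 0},
    {"x": -0.004, "y": 0, "z": 0, "wx": 0, "wy": 0, "wz": 0},
    {"x": -0.005, "y": 0, "z": 0, "wx": 0, "wy": 0, "wz": 0}
  ]
}}

```text
time_s: 14.5
tool_pos: [0.4596, 0.0986, 0.0743]
ee_rot: [[-0.999, -0.04, 0.0], [-0.04, 0.999, -0.0], [-0.0, -0.0, -1.0]]
force: [2.8, 0.9, -2.1]
grip_width: 0.015
grip_force: 58.7
```

Stiffness is about 6–7 N/mm, so 1 mm per check stays under 12 N. Creeping at 2 mm/s.

Emit:
{"name": "step_arm", "arguments": {
  "increments": [
    {"x": -0.0005, "y": 0, "z": 0, "wx": 0, "wy": 0, "wz": 0},
    {"x": -0.001, "y": 0, "z": 0, "wx": 0, "wy": 0, "wz": 0},
    {"x": -0.0015, "y": 0, "z": 0, "wx": 0, "wy": 0, "wz": 0},
    {"x": -0.002, "y": 0, "z": 0, "wx": 0, "wy": 0, "wz": 0}
  ]
}}

```text
time_s: 14.9
tool_pos: [0.4586, 0.0986, 0.0743]
ee_rot: [[-0.999, -0.04, 0.0], [-0.04, 0.999, -0.0], [-0.0, -0.0, -1.0]]
force: [2.2, -0.4, -2.0]
grip_width: 0.0154
grip_force: 58.7
```

Emit:
{"name": "step_arm", "arguments": {
  "increments": [
    {"x": -0.0005, "y": 0, "z": 0, "wx": 0, "wy": 0, "wz": 0},
    {"x": -0.001, "y": 0, "z": 0, "wx": 0, "wy": 0, "wz": 0},
    {"x": -0.0015, "y": 0, "z": 0, "wx": 0, "wy": 0, "wz": 0},
    {"x": -0.002, "y": 0, "z": 0, "wx": 0, "wy": 0, "wz": 0}
  ]
}}

```text
time_s: 15.3
tool_pos: [0.4575, 0.0986, 0.0743]
ee_rot: [[-0.999, -0.04, -0.0], [-0.04, 0.999, 0.0], [0.0, 0.0, -1.0]]
force: [2.4, 0.4, -2.5]
grip_width: 0.0151
grip_force: 58.7
```

Emit:
{"name": "step_arm", "arguments": {
  "increments": [
    {"x": -0.0005, "y": 0, "z": 0, "wx": 0, "wy": 0, "wz": 0},
    {"x": -0.001, "y": 0, "z": 0, "wx": 0, "wy": 0, "wz": 0},
    {"x": -0.0015, "y": 0, "z": 0, "wx": 0, "wy": 0, "wz": 0},
    {"x": -0.002, "y": 0, "z": 0, "wx": 0, "wy": 0, "wz": 0},
    {"x": -0.0025, "y": 0, "z": 0, "wx": 0, "wy": 0, "wz": 0}
  ]
}}

```text
time_s: 15.8
tool_pos: [0.4563, 0.0986, 0.0743]
ee_rot: [[-0.999, -0.04, 0.0], [-0.04, 0.999, -0.0], [-0.0, -0.0, -1.0]]
force: [3.2, 0.1, -2.6]
grip_width: 0.0151
grip_force: 58.7
```

Emit:
{"name": "step_arm", "arguments": {
  "increments": [
    {"x": -0.0005, "y": 0, "z": 0, "wx": 0, "wy": 0, "wz": 0},
    {"x": -0.001, "y": 0, "z": 0, "wx": 0, "wy": 0, "wz": 0},
    {"x": -0.0015, "y": 0, "z": 0, "wx": 0, "wy": 0, "wz": 0},
    {"x": -0.002, "y": 0, "z": 0, "wx": 0, "wy": 0, "wz": 0},
    {"x": -0.0025, "y": 0, "z": 0, "wx": 0, "wy": 0, "wz": 0}
  ]
}}

```text
time_s: 16.3
tool_pos: [0.455, 0.0986, 0.0743]
ee_rot: [[-0.999, -0.04, -0.0], [-0.04, 0.999, -0.0], [0.0, -0.0, -1.0]]
force: [2.6, 0.3, -1.4]
grip_width: 0.015
grip_force: 58.7
```

Emit:
{"name": "step_arm", "arguments": {
  "increments": [
    {"x": -0.0005, "y": 0, "z": 0, "wx": 0, "wy": 0, "wz": 0},
    {"x": -0.001, "y": 0, "z": 0, "wx": 0, "wy": 0, "wz": 0},
    {"x": -0.0015, "y": 0, "z": 0, "wx": 0, "wy": 0, "wz": 0},
    {"x": -0.002, "y": 0, "z": 0, "wx": 0, "wy": 0, "wz": 0},
    {"x": -0.0025, "y": 0, "z": 0, "wx": 0, "wy": 0, "wz": 0}
  ]
}}

```text
time_s: 16.8
tool_pos: [0.4538, 0.0986, 0.0743]
ee_rot: [[-0.999, -0.04, -0.0], [-0.04, 0.999, -0.0], [0.0, -0.0, -1.0]]
force: [2.5, -0.8, -2.4]
grip_width: 0.015
grip_force: 58.7
```

Emit:
{"name": "step_arm", "arguments": {
  "increments": [
    {"x": -0.0005, "y": 0, "z": 0, "wx": 0, "wy": 0, "wz": 0},
    {"x": -0.001, "y": 0, "z": 0, "wx": 0, "wy": 0, "wz": 0},
    {"x": -0.0015, "y": 0, "z": 0, "wx": 0, "wy": 0, "wz": 0},
    {"x": -0.002, "y": 0, "z": 0, "wx": 0, "wy": 0, "wz": 0},
    {"x": -0.0025, "y": 0, "z": 0, "wx": 0, "wy": 0, "wz": 0}
  ]
}}

```text
time_s: 17.3
tool_pos: [0.4526, 0.0986, 0.0743]
ee_rot: [[-0.999, -0.04, 0.0], [-0.04, 0.999, -0.0], [-0.0, -0.0, -1.0]]
force: [2.6, 0.6, -2.1]
grip_width: 0.0148
grip_force: 58.7
```

Emit:
{"name": "step_arm", "arguments": {
  "increments": [
    {"x": -0.0005, "y": 0, "z": 0, "wx": 0, "wy": 0, "wz": 0},
    {"x": -0.001, "y": 0, "z": 0, "wx": 0, "wy": 0, "wz": 0},
    {"x": -0.0015, "y": 0, "z": 0, "wx": 0, "wy": 0, "wz": 0},
    {"x": -0.002, "y": 0, "z": 0, "wx": 0, "wy": 0, "wz": 0},
    {"x": -0.0025, "y": 0, "z": 0, "wx": 0, "wy": 0, "wz": 0}
  ]
}}

```text
time_s: 17.8
tool_pos: [0.4513, 0.0986, 0.0743]
ee_rot: [[-0.999, -0.04, 0.0], [-0.04, 0.999, 0.0], [-0.0, 0.0, -1.0]]
force: [2.7, 0.1, -1.8]
grip_width: 0.015
grip_force: 58.7
```

Emit:
{"name": "step_arm", "arguments": {
  "increments": [
    {"x": -0.0005, "y": 0, "z": 0, "wx": 0, "wy": 0, "wz": 0},
    {"x": -0.001, "y": 0, "z": 0, "wx": 0, "wy": 0, "wz": 0},
    {"x": -0.0015, "y": 0, "z": 0, "wx": 0, "wy": 0, "wz": 0},
    {"x": -0.002, "y": 0, "z": 0, "wx": 0, "wy": 0, "wz": 0},
    {"x": -0.0025, "y": 0, "z": 0, "wx": 0, "wy": 0, "wz": 0}
  ]
}}

```text
time_s: 18.3
tool_pos: [0.4501, 0.0986, 0.0743]
ee_rot: [[-0.999, -0.04, 0.0], [-0.04, 0.999, 0.0], [-0.0, 0.0, -1.0]]
force: [2.5, 0.4, -0.7]
grip_width: 0.0148
grip_force: 58.7
```

Emit:
{"name": "step_arm", "arguments": {
  "increments": [
    {"x": -0.0005, "y": 0, "z": 0, "wx": 0, "wy": 0, "wz": 0},
    {"x": -0.001, "y": 0, "z": 0, "wx": 0, "wy": 0, "wz": 0},
    {"x": -0.0015, "y": 0, "z": 0, "wx": 0, "wy": 0, "wz": 0},
    {"x": -0.002, "y": 0, "z": 0, "wx": 0, "wy": 0, "wz": 0},
    {"x": -0.0025, "y": 0, "z": 0, "wx": 0, "wy": 0, "wz": 0}
  ]
}}

```text
time_s: 18.8
tool_pos: [0.4488, 0.0986, 0.0743]
ee_rot: [[-0.999, -0.04, 0.0], [-0.04, 0.999, 0.0], [-0.0, 0.0, -1.0]]
force: [3.1, -0.1, -2.0]
grip_width: 0.0153
grip_force: 58.7
```

Emit:
{"name": "step_arm", "arguments": {
  "increments": [
    {"x": -0.0005, "y": 0, "z": 0, "wx": 0, "wy": 0, "wz": 0},
    {"x": -0.001, "y": 0, "z": 0, "wx": 0, "wy": 0, "wz": 0},
    {"x": -0.0015, "y": 0, "z": 0, "wx": 0, "wy": 0, "wz": 0},
    {"x": -0.002, "y": 0, "z": 0, "wx": 0, "wy": 0, "wz": 0},
    {"x": -0.0025, "y": 0, "z": 0, "wx": 0, "wy": 0, "wz": 0}
  ]
}}

```text
time_s: 19.3
tool_pos: [0.4476, 0.0986, 0.0743]
ee_rot: [[-0.999, -0.04, 0.0], [-0.04, 0.999, -0.0], [-0.0, -0.0, -1.0]]
force: [2.2, 0.3, -1.7]
grip_width: 0.0156
grip_force: 58.7
```

Emit:
{"name": "step_arm", "arguments": {
  "increments": [
    {"x": -0.0005, "y": 0, "z": 0, "wx": 0, "wy": 0, "wz": 0},
    {"x": -0.001, "y": 0, "z": 0, "wx": 0, "wy": 0, "wz": 0},
    {"x": -0.0015, "y": 0, "z": 0, "wx": 0, "wy": 0, "wz": 0},
    {"x": -0.002, "y": 0, "z": 0, "wx": 0, "wy": 0, "wz": 0},
    {"x": -0.0025, "y": 0, "z": 0, "wx": 0, "wy": 0, "wz": 0}
  ]
}}

```text
time_s: 19.8
tool_pos: [0.4463, 0.0986, 0.0743]
ee_rot: [[-0.999, -0.041, 0.0], [-0.041, 0.999, 0.0], [-0.0, 0.0, -1.0]]
force: [2.7, 0.1, -2.8]
grip_width: 0.0154
grip_force: 58.7
```

Emit:
{"name": "step_arm", "arguments": {
  "increments": [
    {"x": -0.0005, "y": 0, "z": 0, "wx": 0, "wy": 0, "wz": 0},
    {"x": -0.001, "y": 0, "z": 0, "wx": 0, "wy": 0, "wz": 0},
    {"x": -0.0015, "y": 0, "z": 0, "wx": 0, "wy": 0, "wz": 0},
    {"x": -0.002, "y": 0, "z": 0, "wx": 0, "wy": 0, "wz": 0},
    {"x": -0.0025, "y": 0, "z": 0, "wx": 0, "wy": 0, "wz": 0}
  ]
}}

```text
time_s: 20.3
tool_pos: [0.4452, 0.0986, 0.0744]
ee_rot: [[-0.999, -0.04, 0.0], [-0.04, 0.999, 0.0], [-0.0, 0.0, -1.0]]
force: [3.0, -0.4, -2.7]
grip_width: 0.0153
grip_force: 58.7
```

Emit:
{"name": "step_arm", "arguments": {
  "increments": [
    {"x": -0.0005, "y": 0, "z": 0, "wx": 0, "wy": 0, "wz": 0},
    {"x": -0.001, "y": 0, "z": 0, "wx": 0, "wy": 0, "wz": 0},
    {"x": -0.0015, "y": 0, "z": 0, "wx": 0, "wy": 0, "wz": 0},
    {"x": -0.002, "y": 0, "z": 0, "wx": 0, "wy": 0, "wz": 0},
    {"x": -0.0025, "y": 0, "z": 0, "wx": 0, "wy": 0, "wz": 0}
  ]
}}

```text
time_s: 20.8
tool_pos: [0.4441, 0.0986, 0.0744]
ee_rot: [[-0.999, -0.04, 0.001], [-0.04, 0.999, -0.0], [-0.001, -0.0, -1.0]]
force: [4.6, 0.1, -1.8]
grip_width: 0.0151
grip_force: 58.7
```

The force is rising (4.6 N), which may be the first contact. Finer steps.

Emit:
{"name": "step_arm", "arguments": {
  "increments": [
    {"x": -0.0004, "y": 0, "z": 0, "wx": 0, "wy": 0, "wz": 0},
    {"x": -0.0008, "y": 0, "z": 0, "wx": 0, "wy": 0, "wz": 0},
    {"x": -0.0012, "y": 0, "z": 0, "wx": 0, "wy": 0, "wz": 0}
  ]
}}

```text
time_s: 21.1
tool_pos: [0.444, 0.0986, 0.0747]
ee_rot: [[-0.999, -0.04, 0.002], [-0.04, 0.999, 0.0], [-0.002, 0.0, -1.0]]
force: [7.5, -0.3, -4.2]
grip_width: 0.0151
grip_force: 58.6
```

It's home: the force is 7.5 N with almost no motion. Holding the pull.

Emit:
{"name": "step_arm", "arguments": {
  "increments": [
    {"x": 0, "y": 0, "z": 0, "wx": 0, "wy": 0, "wz": 0},
    {"x": 0, "y": 0, "z": 0, "wx": 0, "wy": 0, "wz": 0},
    {"x": 0, "y": 0, "z": 0, "wx": 0, "wy": 0, "wz": 0},
    {"x": 0, "y": 0, "z": 0, "wx": 0, "wy": 0, "wz": 0},
    {"x": 0, "y": 0, "z": 0, "wx": 0, "wy": 0, "wz": 0}
  ]
}}

```text
time_s: 21.6
tool_pos: [0.4441, 0.0986, 0.0747]
ee_rot: [[-0.999, -0.04, 0.002], [-0.04, 0.999, 0.0], [-0.002, -0.0, -1.0]]
force: [7.6, 0.2, -3.5]
grip_width: 0.015
grip_force: 58.6
```

Emit:
{"name": "step_arm", "arguments": {
  "increments": [
    {"x": 0, "y": 0, "z": 0, "wx": 0, "wy": 0, "wz": 0},
    {"x": 0, "y": 0, "z": 0, "wx": 0, "wy": 0, "wz": 0},
    {"x": 0, "y": 0, "z": 0, "wx": 0, "wy": 0, "wz": 0},
    {"x": 0, "y": 0, "z": 0, "wx": 0, "wy": 0, "wz": 0},
    {"x": 0, "y": 0, "z": 0, "wx": 0, "wy": 0, "wz": 0}
  ]
}}

```text
time_s: 22.1
tool_pos: [0.444, 0.0986, 0.0747]
ee_rot: [[-0.999, -0.04, 0.002], [-0.04, 0.999, 0.0], [-0.002, -0.0, -1.0]]
force: [7.6, -1.4, -3.3]
grip_width: 0.0152
grip_force: 58.6
```

Held steadily at 7.6 N for 1 s without moving. Release forward, lift, retract.

Emit:
{"name": "step_arm", "arguments": {
  "increments": [
    {"x": 0.002, "y": 0, "z": 0, "wx": 0, "wy": 0, "wz": 0},
    {"x": 0.006, "y": 0, "z": 0, "wx": 0, "wy": 0, "wz": 0},
    {"x": 0.012, "y": 0, "z": 0, "wx": 0, "wy": 0, "wz": 0},
    {"x": 0.02, "y": 0, "z": 0, "wx": 0, "wy": 0, "wz": 0},
    {"x": 0.024, "y": 0, "z": 0, "wx": 0, "wy": 0, "wz": 0}
  ]
}}

```text
time_s: 22.6
tool_pos: [0.4553, 0.0986, 0.0742]
ee_rot: [[-0.999, -0.04, -0.001], [-0.04, 0.999, 0.0], [0.001, 0.0, -1.0]]
force: [-0.5, -0.4, -2.1]
grip_width: 0.015
grip_force: 58.9
```

Emit:
{"name": "step_arm", "arguments": {
  "increments": [
    {"x": 0, "y": 0, "z": 0.01, "wx": 0, "wy": 0, "wz": 0},
    {"x": 0, "y": 0, "z": 0.028, "wx": 0, "wy": 0, "wz": 0},
    {"x": 0, "y": 0, "z": 0.046, "wx": 0, "wy": 0, "wz": 0},
    {"x": 0, "y": 0, "z": 0.064, "wx": 0, "wy": 0, "wz": 0},
    {"x": 0, "y": 0, "z": 0.064, "wx": 0, "wy": 0, "wz": 0}
  ]
}}

```text
time_s: 23.1
tool_pos: [0.4566, 0.0987, 0.1087]
ee_rot: [[-0.999, -0.041, 0.004], [-0.041, 0.999, 0.0], [-0.004, 0.0, -1.0]]
force: [0.2, -0.4, -1.3]
grip_width: 0.0146
grip_force: 58.9
```

Emit:
{"name": "step_arm", "arguments": {
  "increments": [
    {"x": -0.015, "y": 0, "z": 0, "wx": 0, "wy": 0, "wz": 0},
    {"x": -0.055, "y": 0, "z": 0, "wx": 0, "wy": 0, "wz": 0},
    {"x": -0.095, "y": 0, "z": 0, "wx": 0, "wy": 0, "wz": 0},
    {"x": -0.135, "y": 0, "z": 0, "wx": 0, "wy": 0, "wz": 0},
    {"x": -0.158, "y": 0, "z": 0, "wx": 0, "wy": 0, "wz": 0}
  ]
}}

```text
time_s: 23.6
tool_pos: [0.3739, 0.0986, 0.1051]
ee_rot: [[-0.999, -0.041, -0.002], [-0.041, 0.999, -0.0], [0.002, -0.0, -1.0]]
force: [0.3, -0.3, -1.0]
grip_width: 0.0149
grip_force: 58.9
```

Emit:
{"name": "step_arm", "arguments": {
  "increments": [
    {"x": 0, "y": -0.03, "z": 0, "wx": 0, "wy": 0, "wz": 0},
    {"x": 0, "y": -0.1, "z": 0, "wx": 0, "wy": 0, "wz": 0},
    {"x": 0, "y": -0.17, "z": 0, "wx": 0, "wy": 0, "wz": 0},
    {"x": 0, "y": -0.24, "z": 0, "wx": 0, "wy": 0, "wz": 0},
    {"x": 0, "y": -0.31, "z": 0, "wx": 0, "wy": 0, "wz": 0}
  ]
}}

```text
time_s: 24.1
tool_pos: [0.3752, -0.0573, 0.1057]
ee_rot: [[-0.999, -0.041, -0.0], [-0.041, 0.999, 0.0], [0.0, 0.0, -1.0]]
force: [1.2, 0.1, -1.3]
grip_width: 0.0152
grip_force: 58.9
```

Emit:
{"name": "step_arm", "arguments": {
  "increments": [
    {"x": 0, "y": -0.07, "z": 0, "wx": 0, "wy": 0, "wz": 0.01},
    {"x": 0, "y": -0.13, "z": 0, "wx": 0, "wy": 0, "wz": 0.03},
    {"x": 0, "y": -0.18, "z": 0, "wx": 0, "wy": 0, "wz": 0.05},
    {"x": 0, "y": -0.207, "z": 0, "wx": 0, "wy": 0, "wz": 0.07},
    {"x": 0.02, "y": -0.207, "z": 0, "wx": 0, "wy": 0, "wz": 0.07}
  ]
}}

```text
time_s: 24.6
tool_pos: [0.3852, -0.1608, 0.1056]
ee_rot: [[-0.994, -0.11, -0.001], [-0.11, 0.994, 0.0], [0.001, 0.0, -1.0]]
force: [-0.0, -0.0, 0.2]
grip_width: 0.0153
grip_force: 59.0
```

Emit:
{"name": "step_arm", "arguments": {
  "increments": [
    {"x": 0.05, "y": 0, "z": 0, "wx": 0, "wy": 0, "wz": 0},
    {"x": 0.1, "y": 0, "z": 0, "wx": 0, "wy": 0, "wz": 0},
    {"x": 0.15, "y": 0, "z": 0, "wx": 0, "wy": 0, "wz": 0},
    {"x": 0.17, "y": 0, "z": 0, "wx": 0, "wy": 0, "wz": 0},
    {"x": 0.17, "y": 0, "z": 0, "wx": 0, "wy": 0, "wz": 0}
  ]
}}

```text
time_s: 25.1
tool_pos: [0.4719, -0.159, 0.106]
ee_rot: [[-0.993, -0.115, -0.001], [-0.115, 0.993, 0.001], [0.001, 0.001, -1.0]]
force: [-0.8, -0.4, -1.7]
grip_width: 0.0155
grip_force: 59.0
```

Emit:
{"name": "step_arm", "arguments": {
  "increments": [
    {"x": 0, "y": 0, "z": 0, "wx": 0, "wy": 0, "wz": 0},
    {"x": 0, "y": 0, "z": 0, "wx": 0, "wy": 0, "wz": 0},
    {"x": 0, "y": 0, "z": 0, "wx": 0, "wy": 0, "wz": 0}
  ]
}}

```text
time_s: 25.4
tool_pos: [0.4704, -0.1598, 0.1061]
ee_rot: [[-0.994, -0.113, -0.0], [-0.113, 0.994, 0.0], [0.0, 0.0, -1.0]]
force: [0.3, -0.4, -1.7]
grip_width: 0.0152
grip_force: 59.0
```

Back over the pick pose. Lowering into the forks.

Emit:
{"name": "step_arm", "arguments": {
  "increments": [
    {"x": 0, "y": 0, "z": -0.02, "wx": 0, "wy": 0, "wz": 0},
    {"x": 0, "y": 0, "z": -0.04, "wx": 0, "wy": 0, "wz": 0},
    {"x": 0, "y": 0, "z": -0.06, "wx": 0, "wy": 0, "wz": 0},
    {"x": 0, "y": 0, "z": -0.08, "wx": 0, "wy": 0, "wz": 0},
    {"x": 0, "y": 0, "z": -0.09, "wx": 0, "wy": 0, "wz": 0}
  ]
}}

```text
time_s: 25.9
tool_pos: [0.4703, -0.1595, 0.0594]
ee_rot: [[-0.994, -0.113, -0.002], [-0.113, 0.994, 0.001], [0.002, 0.001, -1.0]]
force: [-0.8, -0.1, -0.9]
grip_width: 0.0151
grip_force: 59.0
```

Emit:
{"name": "step_arm", "arguments": {
  "increments": [
    {"x": 0, "y": 0, "z": -0.006, "wx": 0, "wy": 0, "wz": 0},
    {"x": 0, "y": 0, "z": -0.012, "wx": 0, "wy": 0, "wz": 0},
    {"x": 0, "y": 0, "z": -0.018, "wx": 0, "wy": 0, "wz": 0},
    {"x": 0, "y": 0, "z": -0.021, "wx": 0, "wy": 0, "wz": 0},
    {"x": 0, "y": 0, "z": -0.021, "wx": 0, "wy": 0, "wz": 0}
  ]
}}

```text
time_s: 26.4
tool_pos: [0.4713, -0.1599, 0.0508]
ee_rot: [[-0.994, -0.114, 0.0], [-0.114, 0.994, -0.0], [-0.0, -0.0, -1.0]]
force: [0.3, 0.5, -0.4]
grip_width: 0.0154
grip_force: 59.0
```

Emit:
{"name": "step_arm", "arguments": {
  "increments": [
    {"x": 0, "y": 0, "z": 0, "wx": 0, "wy": 0, "wz": 0},
    {"x": 0, "y": 0, "z": 0, "wx": 0, "wy": 0, "wz": 0},
    {"x": 0, "y": 0, "z": 0, "wx": 0, "wy": 0, "wz": 0},
    {"x": 0, "y": 0, "z": 0, "wx": 0, "wy": 0, "wz": 0},
    {"x": 0, "y": 0, "z": 0, "wx": 0, "wy": 0, "wz": 0}
  ],
  "jaw": 0,
  "force": 20
}}

```text
time_s: 26.9
tool_pos: [0.4713, -0.16, 0.051]
ee_rot: [[-0.994, -0.113, 0.0], [-0.113, 0.994, -0.0], [-0.0, -0.0, -1.0]]
force: [0.8, -0.2, 0.9]
grip_width: 0.0846
grip_force: 0.0
```

Emit:
{"name": "step_arm", "arguments": {
  "increments": [
    {"x": 0, "y": 0, "z": 0, "wx": 0, "wy": 0, "wz": 0},
    {"x": 0, "y": 0, "z": 0, "wx": 0, "wy": 0, "wz": 0},
    {"x": 0, "y": 0, "z": 0.02, "wx": 0, "wy": 0, "wz": 0},
    {"x": 0, "y": 0, "z": 0.06, "wx": 0, "wy": 0, "wz": 0},
    {"x": 0, "y": 0, "z": 0.12, "wx": 0, "wy": 0, "wz": 0}
  ]
}}

```text
time_s: 27.4
tool_pos: [0.47, -0.1593, 0.1103]
ee_rot: [[-0.994, -0.114, -0.003], [-0.114, 0.994, 0.002], [0.003, 0.002, -1.0]]
force: [-0.7, -0.7, 0.1]
grip_width: 0.0853
grip_force: 0.0
```

Emit:
{"name": "step_arm", "arguments": {
  "increments": [
    {"x": 0, "y": 0, "z": 0.08, "wx": 0, "wy": 0, "wz": 0},
    {"x": 0, "y": 0, "z": 0.16, "wx": 0, "wy": 0, "wz": 0},
    {"x": 0, "y": 0, "z": 0.24, "wx": 0, "wy": 0, "wz": 0},
    {"x": -0.08, "y": 0, "z": 0.28, "wx": 0, "wy": 0, "wz": 0},
    {"x": -0.16, "y": 0, "z": 0.28, "wx": 0, "wy": 0, "wz": 0}
  ]
}}

```text
time_s: 27.9
tool_pos: [0.3922, -0.1607, 0.2562]
ee_rot: [[-0.993, -0.115, 0.007], [-0.115, 0.993, -0.004], [-0.006, -0.005, -1.0]]
force: [0.0, -0.2, 1.1]
grip_width: 0.0855
grip_force: 0.0
```

Emit:
{"name": "step_arm", "arguments": {
  "increments": [
    {"x": 0, "y": 0.08, "z": 0, "wx": 0, "wy": 0, "wz": 0},
    {"x": 0, "y": 0.17, "z": 0, "wx": 0, "wy": 0, "wz": 0},
    {"x": 0, "y": 0.26, "z": 0, "wx": 0, "wy": 0, "wz": 0},
    {"x": 0, "y": 0.35, "z": 0, "wx": 0, "wy": 0, "wz": 0},
    {"x": 0, "y": 0.42, "z": 0, "wx": 0, "wy": 0, "wz": 0}
  ]
}}

```text
time_s: 28.4
tool_pos: [0.3908, 0.0521, 0.2518]
ee_rot: [[-0.993, -0.114, 0.002], [-0.114, 0.993, 0.0], [-0.002, -0.0, -1.0]]
force: [0.8, -0.9, 0.3]
grip_width: 0.0853
grip_force: 0.0
```

```bash
python3 - <<'E'
from h import *
s=sensors.state();print(s["tool_pos"],s["grip_width"])
o=[]
for n,(x,y,w,h) in {"top":(245,100,160,215),"side":(268,122,160,215)}.items():
    im=imaging.capture(n)[:,:,::-1].copy();cv2.imwrite(f"pics/{n}4.png",im);o.append(cv2.resize(im[y:y+h,x:x+w],(400,538),interpolation=cv2.INTER_CUBIC))
cv2.imwrite("pics/d4.png",np.hstack(o))
E
```

```text
[0.39077089 0.05211566 0.2518452 ] 0.08526529737187617
```

View pics/d4.png

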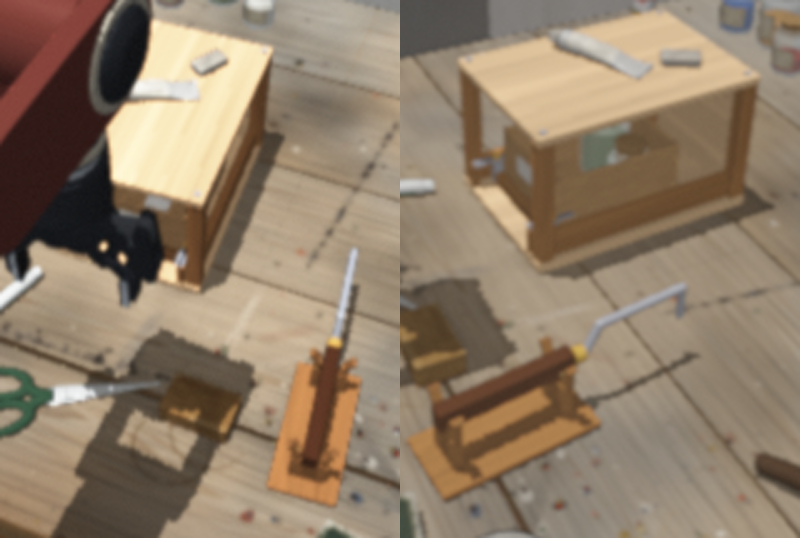

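The hook lies level in both forks, with the handle from (310,465) to (333,345) in the left crop. The carton stands forward at the front of the bay and the large jar is upright at about (605,148). The sanding block hasn't moved and the arm is clear.

```bash
python3 -c "
from rig import env
print(env.sign_off())"
```

```text
the job is handed in; nothing more can be done
None
```

The carton is home against the stop: it was held there for a full second at a steady 7.6 N forward pull (about 8.5 N in total at the wrist, within the 12 N limit). The hook is back in both forks of its rest, the tape roll and sanding block were left alone, and the job is handed in at about 28 s.

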